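# Set the antenna coupler's plate gap with its knurled wheel

## Task

On the radio desk, roll the knurled wheel of the antenna coupler under a fingertip, in as many strokes as it takes, until the gap between the two upright plates has closed so far that the sliding plate's pointer lines up with the blade of the gauge clip. Move the plate only by rolling the wheel, without touching either the plate or the gauge clip, do not pick up or push the bottle, the mouse or the screwdriver, and finish with the hand clear.

Things in the scene. Friction and masses are not known exactly. Their poses are not given: they have to be found in the camera images.
- coupler: Fixed flat aluminium box with grey lid, 200 (x) x 190 (y) x 76 mm high; origin at the centre of its underside, z up. The knurled wheel rises through the lid on the -y half. On the +y half a white track along x (y 10 to 70 mm) carries two upright plates, 40 mm wide, reaching 127 to 134 mm above the table: the fixed plate, near face at x = +73.5 mm, and the sliding plate nearer -x.
- wheel_top (a point): Highest point of the wheel at rest, mid-width: (0, -50, 92) mm in the coupler's frame, 16 mm above the lid; axes as the coupler's; does not move. A fingertip pressed 3 to 4 mm down here and drawn level towards the coupler's +x rolls the wheel and closes the gap: 1 mm of plate travel per 4 mm of rim travel. Drawn towards -x it opens the gap.
- wheel: Knurled black wheel, 80 mm in diameter, 40 mm wide, axle level along the coupler's y; origin at its centre, its axes turn with it. About 64 mm of its length along x shows above the lid. The wheel and sliding plate share a sprung carrier: both sink up to 5 mm under a finger on the wheel (3 N to start, 7 N at the stop) and rise again. Rolling needs about 1 N at the rim; it stays where it is left. Turns 5.9 rad in all.
- slider: The sliding plate, 3 mm thick, 40 mm wide and 42 mm tall, on a foot. Origin at the plate's mid-thickness, mid-width, underside; axes as the coupler's. It moves along the coupler's x only, towards +x as the gap closes, geared to the wheel. Starts with a gap of about 52 to 64 mm to the fixed plate. It must not be touched.
- pointer (a point): Tip of the sliding plate's pointer, a dark steel blade 5 mm wide sticking out 20 mm in the coupler's +y from the foot of the sliding plate; about 97 mm above the table; axes as the coupler's.
- mark (a point): Tip of the gauge clip's blade, 5 mm wide, dark steel, facing the pointer; about 97 mm above the table; axes as the coupler's. The pointer is at the gauge mark when both have the same x in the coupler's frame (its y and z differ by 1 or 2 mm). Starts 18 to 52 mm ahead (+x) of the pointer.
- gauge: The gauge clip, a 14 x 22 x 18 mm steel clip fixed on the scale strip at the coupler's +y edge; origin on its underside, over the strip. It must not be touched.
- bottle: Loose drink bottle, 64 mm in diameter, 190 mm tall, standing on the table on the coupler's +y side; origin at the centre of its underside. Leave alone.
- mouse: Loose black computer mouse, 100 x 58 x 32 mm, on the table on the coupler's -y side; origin at the centre of its underside. Leave alone.
- screwdriver: Loose screwdriver 170 mm long, lying on the table on the coupler's -x side. Leave alone.

How it is judged (in metres and radians):
On the way, in this order (a step that is already met when the one before it is completed fails the run):
1. a fingertip presses on the wheel and rolls it (contact force between the fingers and wheel above 0.5 N and angular speed of wheel above 0.1 rad/s), for 0.1 s.
2. the pointer comes to the gauge mark with the fingertip on the wheel (x of pointer in the frame of mark between -0.003 and 0.003 m and contact force between the fingers and wheel above 0.3 N).
At the end, for the whole second after the job is handed in: The pointer is within 3 mm of the gauge mark along the track, the wheel is still, and the bottle, mouse and screwdriver are within 15 mm of where they began (x of pointer in the frame of mark between -0.003 and 0.003 m and angular speed of wheel below 0.1 rad/s and distance of each of bottle, mouse, screwdriver from where it was at the start of the episode below 0.015 m); the robot touches nothing.
It fails at once if the sliding plate is touched by the robot (over 1 N) (contact force between any of the fingers, the arm and slider above 1 N).
It fails at once if the gauge clip is touched by the robot (over 1 N) (contact force between any of the fingers, the arm and gauge above 1 N).
It fails at once if the bottle, mouse or screwdriver is moved more than 15 mm (distance of any of bottle, mouse, screwdriver from where it was at the start of the episode above 0.015 m).
It also fails if it takes over 54 s, if anything falls off the work surface, if the arm or the gripper's body presses on something with over 40 N, if the wrist force passes 120 N, or if a joint passes its speed limit or range.

## Robot

A 6-joint arm with a two-finger parallel gripper is mounted at the origin on the work surface. World frame = base frame: x ahead of the robot, y to its left, z up, the work surface at z = 0. Lengths are in mm, angles in rad, forces in N, time in s.
With the tool pointing down it reaches from about 300 to 775 mm from the base axis. Payload 14.6 kg.
Tool frame: the origin (TCP) lies on the front face of the gripper's body, between the roots of the fingers; the fingertips stand 97 mm ahead of it and the grasp point (between the pads) lies 78 mm ahead of it; z points along the fingers, y is the line along which they close (so a half turn about z gives the same grasp; the last joint's range is limited). The gripper opens to 94 mm and grips with 3 to 60 N. Pads are 16 mm wide; open, the fingers measure 119 mm over their backs; the gripper's body (75 mm by 177 mm) begins 78 mm behind the grasp point.
Start: joints at [-1.189, 0.3, 1.521, -0, 1.321, -0.067], TCP at [238.629, -495.526, 302.646] pointing down, gripper open.
Joint ranges: [-3.03, 3.03], [-0.79, 2.21], [0.23, 2.52], [-1.04, 4.18], [0, 3.07], [-2.55, 2.55]. Speed limits (rad/s): [2.22, 2.22, 2.57, 3.14, 3.14, 3.14].

## Interface

Orientations are given as [roll, pitch, yaw] about the fixed x, y, z axes, in that order (R = Rz(yaw) Ry(pitch) Rx(roll)).
In Python, from cell import * gives the robot as it stands.
- The arm moves only by the tool carry_out, never from a script. Its arguments are lists of equal length, an entry for each row: "slide": the shift along the world's x, y, z scaled (see below), a list of three; "dr": the turn, a rotation vector about the world's x, y, z scaled (see below), a list of three; "gripper": the opening in per cent of the stroke, from 0 (shut) to 100 (fully open). A call has 1 to 10 rows; each row is the pose to reach, as a shift and turn from the pose commanded when the call began, turning the shorter way round; what a row does not reach only later rows make up. The controller multiplies each number of a shift by 0.25 m and each number of a turn by 360 degrees. A row lasts 1/12 s, in which the tool goes at most 41.7 mm and 7.16 degrees, less where a joint would pass 70% of its speed; a pose out of reach is approached as far as the arm can. A call with a number of a shift or a turn outside -1 to 1 is refused whole. A call with a gripper value outside its range is refused whole. The fingers move at their own pace and stop on an object; "newtons" is the grip in N (left out, the last holds). Time passes only in rows, so rows that repeat a pose let the fingers close. It gives the time, the measured TCP pose, the force, the opening and the grip force at its end, in the units of the state.
- read_state(): the state, without advancing time (a new reading comes with each control period).
- camera(name): name is "scene" or "top" or "wrist"; returns the picture (384x512x3 uint8, red, green, blue); there is no depth.
- camera_model(name): a dict with "vfov" (degrees; the focal length in pixels is half the picture's height over the tangent of half this angle, whatever the lens; pixels are square), "cx", "cy" (the principal point, pixels), "R" (3x3) and "t" (3): a world point X has camera coordinates R X + t. Camera axes: x right, y down, z forward; pixel columns grow to the right and rows downward; lengths in mm; the calibration is good to about 2 mm. A picture is of the moment at which its call begins: read the wrist's pose just before it. camera_model takes no time and is no camera call; for the wrist camera it gives the pose at the moment of the call.
- sign_off(): hands the job in; it is judged then, once.
The state is a dict: "clock": time; "joints": joint angles; "qd": joint speeds; "effort": joint torques, N m; "eef_pos": TCP position; "eef_rot": TCP orientation; "wrist_force": force on the tool from outside, world axes, zero at the start; "moment": the same for the moment, N m; "finger_gap": finger opening in mm; "finger_force": force on a finger pad.
Only numpy, scipy, OpenCV 4.12 (cv2) and the standard library are available. Lean on these libraries where they do the work, as an engineer would, in place of code of your own. Each camera call takes 0.05 s, during which the arm holds its last target. There are 200 camera calls.

## Working session

There is one attempt and no reset: what is moved stays moved. The work goes in short steps, Python scripts to look and compute and a tool call to move; the robot and the scene stay as the last step left them, time stands still between calls to the robot, and variables do not carry over. Pictures are saved under pics/ and viewed, at most 10 in all, crops included, and the job is handed in when it is done.

Besides the shell and the picture viewer there is one more tool, called after "Emit:" as name(argument=value, ...) on one line, values as JSON. carry_out: Moves the arm, as the interface text tells. Its arguments: {"type":"object","properties":{"slide":{"type":"array","items":{"type":"array","items":{"type":"number","minimum":-1,"maximum":1}}},"dr":{"type":"array","items":{"type":"array","items":{"type":"number","minimum":-1,"maximum":1}}},"gripper":{"type":"array","items":{"type":"number"}},"newtons":{"type":"number"}},"required":["slide","dr","gripper"]}

```bash
mkdir -p pics; ls
python3 - <<'E'
from cell import *
import cv2,numpy as np
print(read_state())
ims=[camera(n) for n in("scene","top")]
for n,i in zip(("scene","top"),ims):
    cv2.imwrite(f"pics/{n}0.png",cv2.cvtColor(i,cv2.COLOR_RGB2BGR)); m=camera_model(n); print(n,m)
E
```

```text
pics
{'clock': 0.0, 'joints': array([-1.18859561e+00,  3.00488175e-01,  1.52155874e+00,  7.51531632e-06,
        1.32070966e+00, -6.65808190e-02]), 'qd': array([ 0.00097064, -0.00180539,  0.00021828, -0.00096558,  0.00162405,
        0.00012232]), 'effort': array([ 1.30960820e-03, -5.31807625e+01, -3.52742636e+01,  7.08904839e-02,
        2.43537506e-02, -1.24676853e-04]), 'eef_pos': array([ 238.58171556, -495.3995559 ,  302.08635376]), 'eef_rot': array([-3.14043179e+00, -8.47008523e-05,  4.48779620e-01]), 'wrist_force': array([0.25364407, 0.54865516, 0.64132269]), 'moment': array([ 0.03611162, -0.02017238,  0.00951615]), 'finger_force': 0.0, 'finger_gap': 94.07104805979748}
scene {'vfov': 53.69784333104446, 'cx': 253.60884992525104, 'cy': 188.45797535645704, 'R': array([[-0.81826501,  0.57483609,  0.00241615],
       [ 0.40665658,  0.58182615, -0.70434989],
       [-0.40629151, -0.57536233, -0.70984886]]), 't': array([ 434.15777469, -227.64121731, 1068.28792617])}
top {'vfov': 52.171970981731235, 'cx': 252.78294436678388, 'cy': 188.33861095829334, 'R': array([[-0.02348534, -0.99970459, -0.00625933],
       [-0.99064742,  0.02411344, -0.13429906],
       [ 0.13441032,  0.00304673, -0.99092108]]), 't': array([ 88.56534161, 591.81769277, 823.40543458])}
```

View pics/scene0.png

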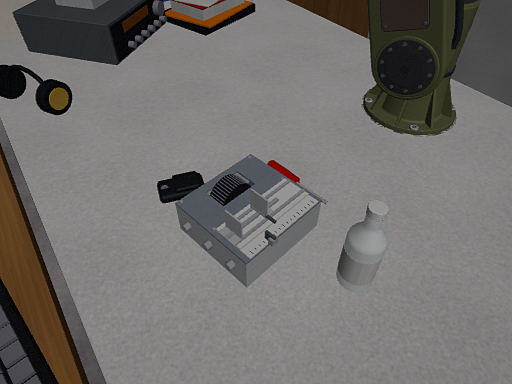

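View pics/top0.png

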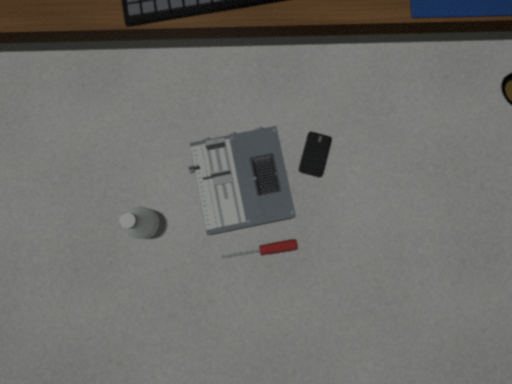

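The scene view shows the coupler at about (250,215). The top view shows its wheel at (265,174), sliding plate near (217,175), fixed plate near (216,146), clip near (194,169), mouse at (315,155), bottle at (140,222) and screwdriver at (262,249).

Run:
```python
import cv2,numpy as np
a=cv2.imread("pics/top0.png")[120:240,180:302]; b=cv2.imread("pics/scene0.png")[150:290,170:330]
cv2.imwrite("pics/c1.png",cv2.resize(cv2.convertScaleAbs(a,alpha=1.5),None,fx=5,fy=5,interpolation=cv2.INTER_CUBIC)); 
cv2.imwrite("pics/c2.png",cv2.resize(b,None,fx=4,fy=4,interpolation=cv2.INTER_CUBIC))
```

```text
(no output)
```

View pics/c1.png

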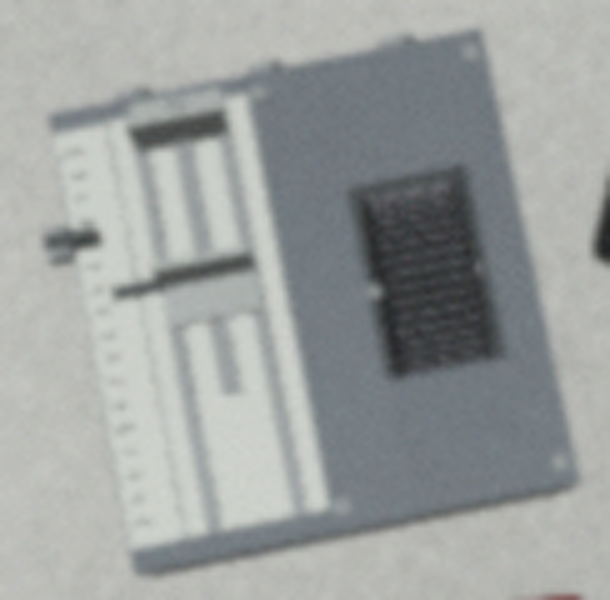

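View pics/c2.png

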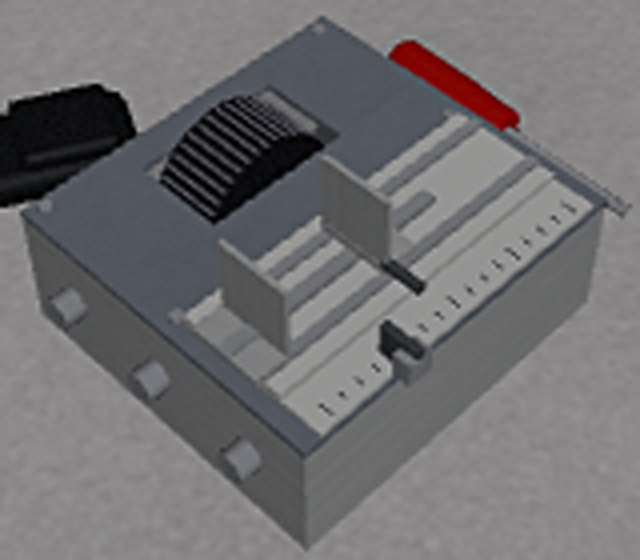

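In the crops the lid corners and the wheel slot are clear. The pointer tip is at (115,292) and the mark blade tip at (100,238) in c1; in c2 they are at (420,287) and about (385,325). Now I'll cast rays.

```bash
cat > h.py <<'E'
from cell import *
import numpy as np
def ray(n,uv,z,m=None):
    m=m or camera_model(n); f=192/np.tan(np.radians(m["vfov"]/2)); R=np.array(m["R"]);c=-R.T@np.array(m["t"])
    d=R.T@np.array([(uv[0]-m["cx"])/f,(uv[1]-m["cy"])/f,1]); return c+d*(z-c[2])/d[2]
E
python3 - <<'E'
from h import *
t=lambda p:((p[0]+.5)/5-.5+180,(p[1]+.5)/5-.5+120)
s=lambda p:((p[0]+.5)/4-.5+170,(p[1]+.5)/4-.5+150)
for n,f,L in(("top",t,dict(TL=(50,118),TR=(480,30),BR=(578,480),BL=(135,565))),("scene",s,dict(TL=(308,455),TR=(25,213),BR=(322,18),BL=(603,207)))):
    P={k:ray(n,f(v),76)[:2] for k,v in L.items()}; print(n,{k:v.round(1) for k,v in P.items()})
    c=sum(P.values())/4
    ex=(P["TL"]+P["TR"]-P["BL"]-P["BR"])/2; ey=(P["TL"]+P["BL"]-P["TR"]-P["BR"])/2
    print("c",c,np.linalg.norm(ex),np.linalg.norm(ey),"yaw",np.arctan2(ex[1],ex[0]),np.arctan2(-ey[0],ey[1]))
    yaw=(np.arctan2(ex[1],ex[0])+np.arctan2(-ey[0],ey[1]))/2;C,S=np.cos(yaw),np.sin(yaw);R=np.array([[C,-S],[S,C]])
    print("wheeltop",c+R@[0,-50])
    pts=dict(ptr=(115,292,97),mark=(100,238,97),slot=(427,271,76)) if n=="top" else dict(ptr=(420,287,97),mark=(385,325,97))
    for k,v in pts.items():
        w=ray(n,f(v),v[2])[:2]; print(k,w.round(1),"coupler",(R.T@(w-c)).round(1))
m=camera_model("wrist");print(m, -np.array(m["R"]).T@m["t"])
E
```

```text
top {'TL': array([689.9, 207.5]), 'TR': array([724.2,  21.9]), 'BR': array([529.3, -13. ]), 'BL': array([498.4, 172.5])}
c [610.44406332  97.23719212] 196.34189403868618 188.37053546877533 yaw 0.1789062609627291 0.17388121144824506
wheeltop [619.21808418  48.01304603]
ptr [610.1 177.3] coupler [13.7 78.9]
mark [633.  183.4] coupler [37.3 80.9]
slot [619.4  47.7] coupler [  0.1 -50.4]
scene {'TL': array([691.1, 208.5]), 'TR': array([724.2,  23.3]), 'BR': array([530.7, -13.1]), 'BL': array([500.8, 174.8])}
c [611.68728185  98.38157154] 195.07117106541287 189.1962348328489 yaw 0.18060641179473796 0.16708851777098194
wheeltop [620.33593636  49.13524401]
ptr [611.8 177.8] coupler [13.9 78.2]
mark [636.3 185.8] coupler [39.4 81.8]
{'vfov': 67.74494316948373, 'cx': 252.870973186453, 'cy': 191.9042755418259, 'R': array([[ 0.43393241, -0.90094339, -0.00191614],
       [-0.86486172, -0.41714795,  0.279288  ],
       [-0.25242199, -0.11953492, -0.96020547]]), 't': array([-548.36542983,  -29.61212087,  391.65202633])} [ 311.20472618 -459.58275049  383.28598451]
```

The two views agree: wheel top is at about (620, 48.5, 92), yaw is 0.176, and the plate has about 24 mm to travel (96 mm at the rim). I'm moving over with the fingers shut.

Emit:
carry_out(slide=[[0.07,0.1,0],[0.14,0.2,0],[0.21,0.3,0],[0.28,0.4,0],[0.35,0.5,0],[0.42,0.6,0],[0.49,0.7,0],[0.56,0.8,0],[0.63,0.9,0],[0.7,1,0]], dr=[[0,0,-0.0045],[0,0,-0.009],[0,0,-0.0135],[0,0,-0.018],[0,0,-0.0225],[0,0,-0.027],[0,0,-0.0315],[0,0,-0.036],[0,0,-0.0405],[0,0,-0.0435]], gripper=[0,0,0,0,0,0,0,0,0,0], newtons=10)

```text
clock: 0.93
eef_pos: [414.2, -244.1, 302.5]
eef_rot: [-3.141, 0.0, 0.174]
wrist_force: [0.6, -0.8, 0.2]
finger_gap: 31.0
finger_force: 0.0
```

Emit:
carry_out(slide=[[0.08,0.12,0],[0.16,0.24,0],[0.24,0.36,0],[0.32,0.48,0],[0.4,0.6,0],[0.48,0.72,0],[0.56,0.84,0],[0.64,0.92,0],[0.7,1,0],[0.7,1,0]], dr=[[0,0,0],[0,0,0],[0,0,0],[0,0,0],[0,0,0],[0,0,0],[0,0,0],[0,0,0],[0,0,0],[0,0,0]], gripper=[0,0,0,0,0,0,0,0,0,0])

```text
clock: 1.77
eef_pos: [590.1, 7.7, 301.7]
eef_rot: [-3.141, 0.001, 0.178]
wrist_force: [-1.0, -0.0, -0.7]
finger_gap: 0.7
finger_force: 0.0
```

Emit:
carry_out(slide=[[0.02,0.05,-0.1],[0.04,0.1,-0.2],[0.06,0.15,-0.3],[0.07,0.165,-0.39],[0.07,0.165,-0.39],[0.07,0.165,-0.39]], dr=[[0,0,0],[0,0,0],[0,0,0],[0,0,0],[0,0,0],[0,0,0]], gripper=[0,0,0,0,0,0])

```text
clock: 2.27
eef_pos: [605.7, 45.4, 204.6]
eef_rot: [-3.141, 0.002, 0.176]
wrist_force: [0.8, -0.1, 0.3]
finger_gap: 0.7
finger_force: 0.0
```

Run:
```python
from h import *
import cv2
s=read_state();print(s["eef_pos"],s["eef_rot"],s["wrist_force"])
a=camera("scene");b=camera("top")
a=a[110:270,160:340];b=b[110:250,170:310]
A=cv2.resize(a,(720,640))[:600];cv2.imwrite("pics/c3.png",cv2.cvtColor(A,cv2.COLOR_RGB2BGR))
print(read_state()["eef_pos"])
```

```text
[605.74868494  45.40275525 204.64913046] [-3.14134727e+00  2.17260207e-03  1.75549644e-01] [ 0.75775959 -0.06003099  0.31309072]
[606.42789193  45.1462587  206.83518741]
```

View pics/c3.png

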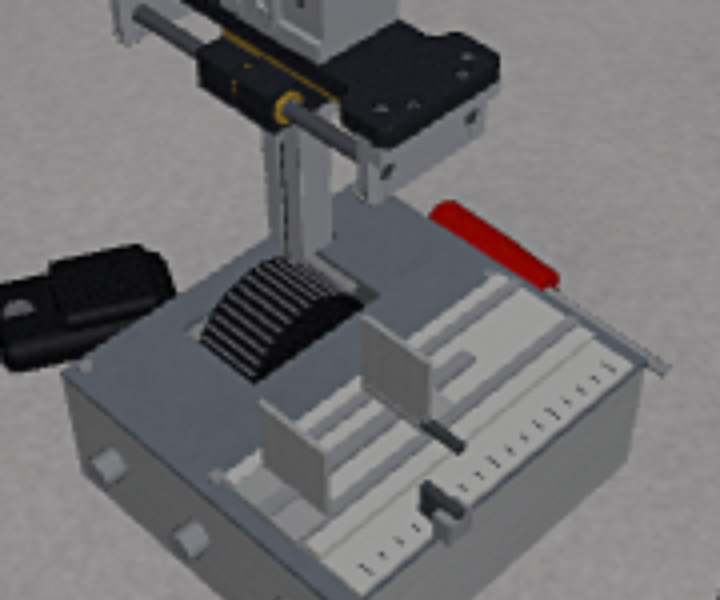

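The view confirms the closed fingertips are hovering over the -x side of the wheel, and the pointer (460,445) and clip blade (430,490) are unobstructed. Pressing.

Emit:
carry_out(slide=[[0,0,-0.03],[0,0,-0.05],[0,0,-0.065],[0,0,-0.08],[0,0,-0.08]], dr=[[0,0,0],[0,0,0],[0,0,0],[0,0,0],[0,0,0]], gripper=[0,0,0,0,0])

```text
clock: 2.78
eef_pos: [606.2, 45.5, 185.0]
eef_rot: [3.141, -0.0, 0.175]
wrist_force: [-0.9, -1.3, 5.7]
finger_gap: 0.3
finger_force: 3.0
```

Emit:
carry_out(slide=[[0.013,0.002,0],[0.027,0.005,0],[0.04,0.007,0],[0.054,0.01,0],[0.067,0.012,0],[0.08,0.014,0],[0.094,0.017,0],[0.107,0.019,0],[0.12,0.021,0],[0.134,0.024,0]], dr=[[0,0,0],[0,0,0],[0,0,0],[0,0,0],[0,0,0],[0,0,0],[0,0,0],[0,0,0],[0,0,0],[0,0,0]], gripper=[0,0,0,0,0,0,0,0,0,0])

```text
clock: 3.62
eef_pos: [640.0, 51.7, 185.7]
eef_rot: [3.141, -0.001, 0.175]
wrist_force: [-0.1, -0.9, 3.0]
finger_gap: 0.0
finger_force: 1.8
```

Run:
```python
from h import *
import cv2
s=read_state();print(s["eef_pos"],s["wrist_force"])
a=camera("scene")
np.save("a1.npy",a)
a=a[190:250,220:300]
cv2.imwrite("pics/c4.png",cv2.cvtColor(cv2.resize(a,None,fx=10,fy=10,interpolation=cv2.INTER_CUBIC),cv2.COLOR_RGB2BGR))
```

```text
[640.02622147  51.68400102 185.65595014] [-0.10541588 -0.8887568   3.03220161]
```

View pics/c4.png

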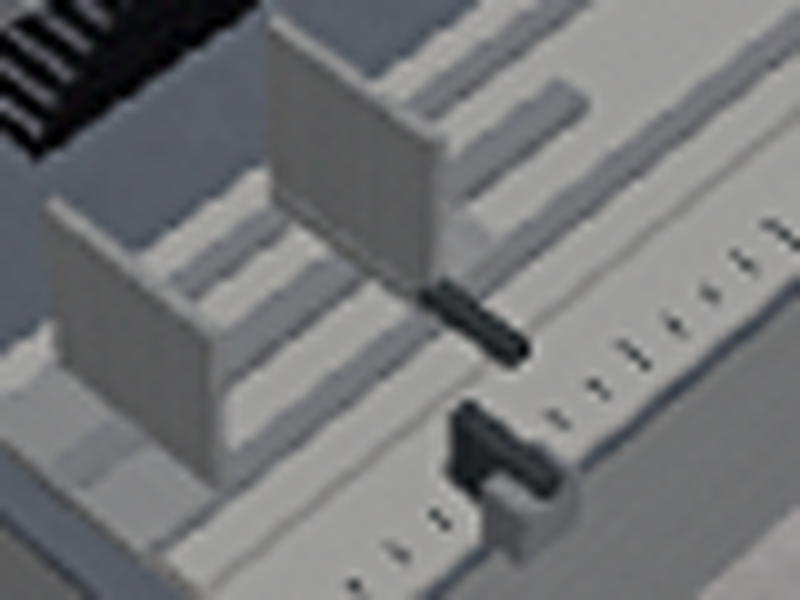

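Pointer tip is now at about (520,350) and clip blade tip at about (465,408) in the crop, so the plate moved the right way. Computing how far it went.

```bash
cat >> h.py <<'E'
yaw=0.175;Rc=np.array([[np.cos(yaw),-np.sin(yaw)],[np.sin(yaw),np.cos(yaw)]]);C0=np.array([611.1,97.8])
def cp(n,uv,z): return (Rc.T@(ray(n,uv,z)[:2]-C0)).round(1)
E
python3 - <<'E'
from h import *
q=lambda p:((p[0]+.5)/10-.5+220,(p[1]+.5)/10-.5+190)
for z in(92,94,97): print(z,cp("scene",q((520,350)),z))
for z in(95,97,99): print("mark",z,cp("scene",q((465,408)),z))
E
```

```text
92 [20.4 77. ]
94 [21.6 78.1]
97 [23.5 79.7]
mark 95 [38.  80.6]
mark 97 [39.2 81.7]
mark 99 [40.3 82.8]
```

Emit:
carry_out(slide=[[0,0,0.03],[0,0,0.06],[-0.08,-0.014,0.06],[-0.158,-0.028,0.06],[-0.158,-0.028,0.06],[-0.158,-0.028,0.04],[-0.158,-0.028,0.02],[-0.158,-0.028,0.008],[-0.158,-0.028,0],[-0.158,-0.028,0]], dr=[[0,0,0],[0,0,0],[0,0,0],[0,0,0],[0,0,0],[0,0,0],[0,0,0],[0,0,0],[0,0,0],[0,0,0]], gripper=[0,0,0,0,0,0,0,0,0,0])

```text
clock: 4.5
eef_pos: [600.5, 44.8, 184.8]
eef_rot: [-3.142, 0.0, 0.176]
wrist_force: [0.1, 0.3, 5.6]
finger_gap: 0.7
finger_force: 2.6
```

Emit:
carry_out(slide=[[0.016,0.003,0],[0.032,0.006,0],[0.048,0.008,0],[0.064,0.011,0],[0.08,0.014,0],[0.096,0.017,0],[0.112,0.02,0],[0.128,0.023,0],[0.144,0.025,0],[0.158,0.028,0]], dr=[[0,0,0],[0,0,0],[0,0,0],[0,0,0],[0,0,0],[0,0,0],[0,0,0],[0,0,0],[0,0,0],[0,0,0]], gripper=[0,0,0,0,0,0,0,0,0,0])

```text
clock: 5.33
eef_pos: [640.2, 51.9, 185.4]
eef_rot: [-3.142, -0.001, 0.176]
wrist_force: [0.3, -0.4, 4.2]
finger_gap: 0.6
finger_force: 1.9
```

Emit:
carry_out(slide=[[0,0,0.03],[0,0,0.06],[-0.08,-0.014,0.06],[-0.158,-0.028,0.06],[-0.158,-0.028,0.06]], dr=[[0,0,0],[0,0,0],[0,0,0],[0,0,0],[0,0,0]], gripper=[0,0,0,0,0])

```text
clock: 5.75
eef_pos: [598.0, 44.4, 200.6]
eef_rot: [-3.142, 0.001, 0.175]
wrist_force: [-0.0, 0.4, 0.0]
finger_gap: 0.5
finger_force: 0.0
```

Run:
```python
from h import *
import cv2
s=read_state();print(s["clock"],s["eef_pos"],s["wrist_force"])
a=camera("scene");b=camera("top")
a=a[205:245,240:290];b=b[150:190,180:230]
A=np.vstack([cv2.resize(i,None,fx=7,fy=7,interpolation=cv2.INTER_CUBIC) for i in(a,b)])
cv2.imwrite("pics/c5.png",cv2.cvtColor(A,cv2.COLOR_RGB2BGR))
```

```text
5.75 [597.98414761  44.35139794 200.64492181] [-0.03656504  0.44830929  0.04481604]
```

View pics/c5.png

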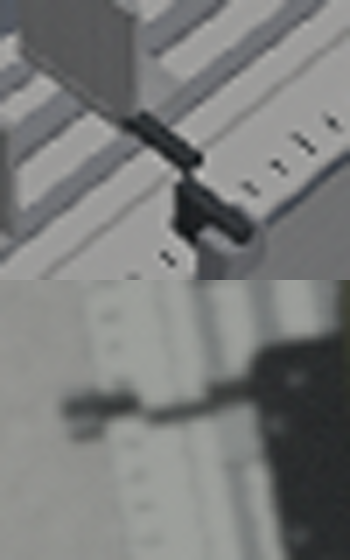

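Upper half (scene): pointer tip is at about (193,160) and clip blade tip at about (185,180). Lower half (top view): pointer tip at (148,416) and blade tip at (137,404). They're close but not yet aligned.

Run:
```python
from h import *
q=lambda p,o:((p[0]+.5)/7-.5+o[0],(p[1]+.5)/7-.5+o[1])
for n,o,P in(("scene",(240,205),((193,160),(185,180))),("top",(180,150),((148,136),(137,124)))):
    print(n,[cp(n,q(p,o),97) for p in P])
```

```text
scene [array([33.3, 78.7]), array([39.1, 81.5])]
top [array([32.2, 78.9]), array([36.4, 81.4])]
```

About 4.8 mm of plate travel is left, so roughly 18–19 mm at the rim. I'll do a short centred stroke.

Emit:
carry_out(slide=[[0.043,0.008,0],[0.043,0.008,-0.02],[0.043,0.008,-0.04],[0.043,0.008,-0.052],[0.043,0.008,-0.06],[0.043,0.008,-0.06]], dr=[[0,0,0],[0,0,0],[0,0,0],[0,0,0],[0,0,0],[0,0,0]], gripper=[0,0,0,0,0,0])

```text
clock: 6.35
eef_pos: [610.9, 46.7, 185.0]
eef_rot: [3.142, -0.0, 0.175]
wrist_force: [-0.2, 0.2, 5.7]
finger_gap: 1.0
finger_force: 3.1
```

Emit:
carry_out(slide=[[0.01,0.002,0],[0.02,0.004,0],[0.03,0.005,0],[0.04,0.007,0],[0.05,0.009,0],[0.06,0.011,0],[0.068,0.012,0],[0.073,0.013,0],[0.073,0.013,0],[0.073,0.013,0]], dr=[[0,0,0],[0,0,0],[0,0,0],[0,0,0],[0,0,0],[0,0,0],[0,0,0],[0,0,0],[0,0,0],[0,0,0]], gripper=[0,0,0,0,0,0,0,0,0,0])

```text
clock: 7.18
eef_pos: [629.3, 50.0, 185.5]
eef_rot: [3.142, -0.001, 0.175]
wrist_force: [0.6, 0.2, 5.9]
finger_gap: 0.5
finger_force: 2.9
```

Emit:
carry_out(slide=[[0,0,0.03],[0,0,0.06],[-0.03,-0.005,0.06],[-0.043,-0.008,0.06],[-0.043,-0.008,0.06]], dr=[[0,0,0],[0,0,0],[0,0,0],[0,0,0],[0,0,0]], gripper=[0,0,0,0,0])

```text
clock: 7.6
eef_pos: [617.9, 47.9, 200.4]
eef_rot: [-3.142, 0.0, 0.175]
wrist_force: [-0.6, -0.6, 0.6]
finger_gap: 0.6
finger_force: 0.0
```

Run:
```python
from h import *
import cv2
s=read_state();print(s["clock"],s["eef_pos"],s["wrist_force"])
a=np.mean([camera("scene") for _ in range(6)],0).astype(np.uint8);b=np.mean([camera("top") for _ in range(6)],0).astype(np.uint8)
a=a[215:245,250:290];b=b[150:180,185:225]
A=np.vstack([cv2.resize(i,None,fx=10,fy=10,interpolation=cv2.INTER_CUBIC) for i in(a,cv2.convertScaleAbs(b,alpha=1.4))])
cv2.imwrite("pics/c6.png",cv2.cvtColor(A,cv2.COLOR_RGB2BGR))
```

```text
7.6 [617.89874467  47.85849192 200.38630698] [-0.58445459 -0.63914997  0.61150178]
```

View pics/c6.png

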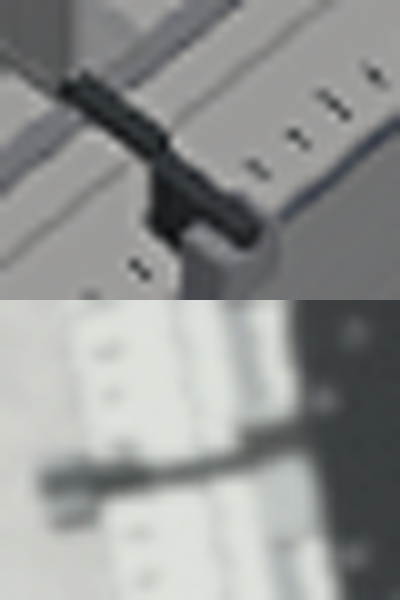

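Both views show the pointer (about (160,145) and (160,471)) almost in line with the clip blade (about (165,165) and (115,478)). I'll measure the centrelines numerically.

Run:
```python
from h import *
ims=[camera("top").astype(float).mean(2) for _ in range(8)]; g=np.mean(ims,0)
# top view: dark centroid per column, cast at z=97
for u in range(191,209):
    p=g[160:178,u]; k=int(np.argmin(p)); sl=slice(max(k-3,0),k+4); w=np.clip(np.percentile(p,80)-p[sl]-8,0,None)
    v=160+sl.start+(w*np.arange(len(w))).sum()/w.sum()
    print(u,round(v,2),round(p.min()),cp("top",(u,v),97))
```

```text
191 168.2 76 [37.9 98.3]
192 168.14 76 [37.6 96.3]
193 168.13 72 [37.2 94.2]
194 168.22 65 [36.6 92.3]
195 167.78 61 [37.1 90.1]
196 167.33 63 [37.6 87.9]
197 166.96 65 [38.  85.7]
198 166.98 64 [37.5 83.6]
199 167.2 68 [36.7 81.7]
200 167.22 79 [36.2 79.7]
201 167.08 85 [36.1 77.6]
202 166.91 81 [36.  75.5]
203 166.79 80 [35.9 73.4]
204 166.6 84 [35.9 71.3]
205 166.48 85 [35.7 69.2]
206 166.18 82 [35.9 67.1]
207 165.87 80 [36.1 64.9]
208 165.23 79 [37.  62.6]
```

The top view puts the pointer 0.7–1.5 mm short, and the scene view puts it a bit over 1 mm short. I'll nudge 5 mm at the rim (1.25 mm of plate), then lift clear.

Emit:
carry_out(slide=[[0,0,-0.02],[0,0,-0.04],[0,0,-0.052],[0,0,-0.06],[0,0,-0.06],[0.007,0.001,-0.06],[0.014,0.002,-0.06],[0.02,0.0035,-0.06],[0.02,0.0035,-0.06],[0.02,0.0035,-0.06]], dr=[[0,0,0],[0,0,0],[0,0,0],[0,0,0],[0,0,0],[0,0,0],[0,0,0],[0,0,0],[0,0,0],[0,0,0]], gripper=[0,0,0,0,0,0,0,0,0,0])

```text
clock: 9.43
eef_pos: [623.7, 48.9, 185.6]
eef_rot: [3.141, -0.001, 0.175]
wrist_force: [0.5, -0.5, 6.1]
finger_gap: 0.2
finger_force: 3.0
```

Emit:
carry_out(slide=[[0,0,0.03],[0,0,0.08],[0,0,0.16],[0,0,0.24],[0,-0.1,0.3],[0,-0.2,0.3],[0,-0.3,0.3],[0,-0.4,0.3],[0,-0.4,0.3],[0,-0.4,0.3]], dr=[[0,0,0],[0,0,0],[0,0,0],[0,0,0],[0,0,0],[0,0,0],[0,0,0],[0,0,0],[0,0,0],[0,0,0]], gripper=[0,0,0,0,0,0,0,0,0,0])

```text
clock: 10.27
eef_pos: [623.3, -52.0, 260.8]
eef_rot: [-3.142, -0.0, 0.174]
wrist_force: [-0.3, -0.2, 0.2]
finger_gap: 1.0
finger_force: 0.0
```

Run:
```python
from h import *
import cv2
s=read_state();print(s["clock"],s["eef_pos"],s["wrist_force"])
a=np.mean([camera("scene") for _ in range(6)],0).astype(np.uint8);b=np.mean([camera("top") for _ in range(6)],0).astype(np.uint8)
g=b.astype(float).mean(2)
for u in range(193,208):
    p=g[160:178,u]; k=int(np.argmin(p)); sl=slice(max(k-3,0),k+4); w=np.clip(np.percentile(p,80)-p[sl]-8,0,None)
    v=160+sl.start+(w*np.arange(len(w))).sum()/w.sum(); print(u,cp("top",(u,v),97))
a=a[215:245,250:290];b=b[150:180,185:225]
A=np.vstack([cv2.resize(i,None,fx=10,fy=10,interpolation=cv2.INTER_CUBIC) for i in(a,cv2.convertScaleAbs(b,alpha=1.4))])
cv2.imwrite("pics/c7.png",cv2.cvtColor(A,cv2.COLOR_RGB2BGR))
```

```text
10.2667 [623.28978799 -52.02635848 260.76176892] [-0.26007442 -0.1657736   0.19065307]
193 [37.2 94.3]
194 [36.6 92.2]
195 [37.1 90.1]
196 [37.6 87.9]
197 [37.6 85.7]
198 [37.5 83.6]
199 [36.8 81.7]
200 [36.7 79.6]
201 [36.9 77.4]
202 [37.  75.3]
203 [37.  73.2]
204 [37.2 71.1]
205 [36.9 69. ]
206 [36.9 66.9]
207 [37.2 64.7]
```

View pics/c7.png

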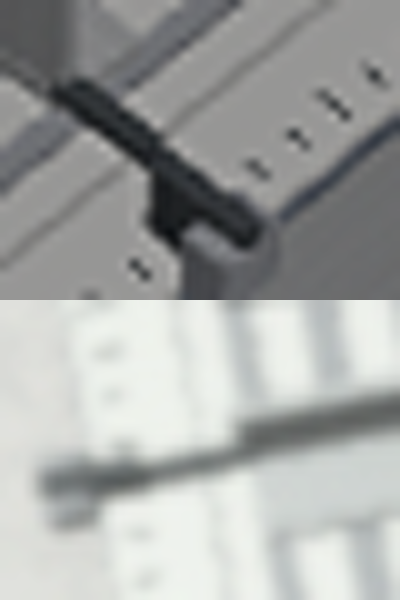

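The blade and pointer now form one straight line in both views: pointer at x ≈ 37.0, mark at about 37.2. The hand is clear, so I'm handing in.

```bash
python3 -c "
from cell import *
print(sign_off())"
```

```text
the job is handed in; nothing more can be done
None
```

I rolled the wheel in four strokes until the pointer lined up with the gauge clip's blade, to within about 0.5 mm in the top view, then moved the hand clear and handed the job in at about 11 s; no verdict came back.

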